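# Load the bench dryer and set its timer

## Task

Load the three washed things from the black mat - the ceramic brush rest, the steel pin vice and the steel mixing cup - into the open tray of the dryer, each on the tray's floor and none on another: the rest notches up, the pin vice lying down, the cup standing on its base; set the ceramic rest down gently, do not drop it. Then turn the dryer's timer clockwise until its pointer is at the long mark. Leave the other things on the desk where they are.

Things in the scene. Friction and masses are not known exactly. Their poses are not given: they have to be found in the camera images.
- dryer: bench dryer, white with a steel tray floor, fixed to the desk; origin on the desk under the tray's centre, z up. The tray is open on top: inside 180 mm along x and 240 mm along y, floor 30 mm and rim 70 mm above the desk, walls 6 mm. The timer console adjoins the tray's +y side: 192 mm along x, from y = +125 to +225 mm, its top 50 mm above the desk.
- tray_floor (a point): centre of the tray's floor, 30 mm above the desk; axes as dryer
- timer (a joint): angle of the timer knob in rad: 0 = its pointer towards the dryer's -x (the robot's side), growing clockwise seen from above, stops at 0 and 4.2. The scale has nine ticks, one each 0.524 rad (30 degrees) from 0 to 4.19; the long mark is at 1.571 (pointer towards the dryer's +y).
- timer_grip (a point): on the vertical axis of the pale grey aluminium knob, 20 mm above the console's top, at the middle of its grip: a bar 46 mm long, 12 mm thick, from 8 to 32 mm above the console, on a round skirt 52 mm in diameter and 8 mm high. The bar lies along this point's x axis; the black pointer line is at its -x end.
- timer_mark (a point): middle of the long mark on the console's top: an 18 mm bar, three times as long as the other ticks, radial, 38.5 mm from the knob's axis towards the dryer's +y
- brush_rest: white ceramic brush rest, 120 mm along x, 36 mm along y, 24 mm high, five ridges with notches between on top, base 12 mm; origin at the centre of its underside, z up; about 0.14 kg
- pin_vice: steel pin vice, 104 mm long along x, lying down; hexagonal barrel 62 mm long, 16 mm across the flats, with a thinner cap at -x and a tapered chuck at +x; origin on its axis at the middle of the barrel, 8 mm above what it lies on; about 0.09 kg
- cup: round steel mixing cup, 56 mm outer diameter, 45 mm high, wall 3 mm, open on top; origin at the centre of its underside, z up; about 0.11 kg
- thinner: bystander: sealed glass bottle of thinner, 60 mm diameter, 90 mm high, standing at the far right, beyond the mat; origin at the centre of its underside
- jar_a: bystander: small capped paint jar, 37 mm diameter, 38 mm high, standing among the washed things; origin at the centre of its underside
- jar_b: bystander: small capped paint jar, 37 mm diameter, 38 mm high, towards the far right of the mat; origin at the centre of its underside
- palette: bystander: round shallow white ceramic palette dish, 84 mm diameter, 14 mm high; origin at the centre of its underside
- sander: bystander: cork sanding block, 60 x 35 x 25 mm; origin at the centre of its underside
Things that resemble listed ones, but are neither listed nor needed, are in the scene too. Several things have the shape of the cup; the one meant has the colours described above.

How it is judged:
On the way, in this order (a step that is already met when the one before it is completed fails the run):
1. brush rest, pin vice and cup all lie on the tray's floor as asked and are let go (x of brush_rest in the frame of dryer between -0.09 and 0.09 m and y of brush_rest in the frame of dryer between -0.12 and 0.12 m and z of brush_rest in the frame of dryer between 0.02 and 0.036 m and angle between each of brush_rest, cup's own z axis and vertical below 0.15 rad and x of pin_vice in the frame of dryer between -0.09 and 0.09 m and y of pin_vice in the frame of dryer between -0.12 and 0.12 m and z of pin_vice in the frame of dryer between 0.02 and 0.045 m and angle between pin_vice's own x axis and vertical between 1.42 and 1.72 rad and x of cup in the frame of dryer between -0.09 and 0.09 m and y of cup in the frame of dryer between -0.12 and 0.12 m and z of cup in the frame of dryer between 0.02 and 0.036 m and contact force between each of brush_rest, pin_vice, cup and the fingers below 0.05 N and linear speed of each of brush_rest, pin_vice, cup below 0.02 m/s), for 0.2 s.
2. then the timer points at the long mark (value of joint timer between 1.431 and 1.711 rad), for 0.2 s.
At the end, for the whole second after the job is handed in: The brush rest (notches up), the pin vice (lying) and the cup (standing) are inside the dryer's tray, each flat on its floor (within 6 to 7 mm in height and 8 degrees of tilt), none on another, released and at rest; the timer points at the long mark within 0.14 rad (8 degrees) (all of step 1 and all of step 2); the robot touches nothing.
It fails at once if the ceramic brush rest is dropped or knocked (meets the dryer faster than 0.35 m/s) (contact force between brush_rest and dryer above 0.3 N and linear speed of brush_rest above 0.35 m/s).
It fails at once if another thing on the desk is shifted by more than 30 mm (distance of any of thinner, jar_a, jar_b, palette, sander from where it was at the start of the episode above 0.03 m).
It also fails if it takes over 72 s, if anything falls off the work surface, if the arm or the gripper's body presses on something with over 40 N, if the wrist force passes 120 N, or if a joint passes its speed limit or range.

## Robot

A 6-joint arm with a two-finger parallel gripper is mounted at the origin on the work surface. World frame = base frame: x ahead of the robot, y to its left, z up, the work surface at z = 0. Lengths are in m, angles in rad, forces in N, time in s.
With the tool pointing down it reaches from about 0.25 to 0.775 m from the base axis. Payload 4 kg.
Tool frame: the origin (TCP) lies at the centre of the arm's flange, where the gripper is bolted on; the fingertips stand 199 mm ahead of it and the grasp point (between the pads) lies 180 mm ahead of it (arm.tip_extent is the distance from the TCP to the fingertips, in m); z points along the fingers, y is the line along which they close (so a half turn about z gives the same grasp; the last joint's range is limited). The gripper opens to 94 mm and grips with 3 to 60 N. Pads are 16 mm wide; open, the fingers measure 119 mm over their backs; the gripper's body (75 mm by 177 mm) begins 78 mm behind the grasp point.
Start: joints at [-0.103, 0.087, 1.371, -0, 1.684, -0.103], TCP at [0.55, -0, 0.405] pointing down, gripper open.
Joint ranges: [-3.1, 3.1], [-0.76, 2.03], [0.27, 2.55], [-1.08, 4.22], [0.17, 2.65], [-2.57, 2.57]. Speed limits (rad/s): [2.79, 2.79, 3.14, 3.14, 3.14, 3.14].

## Interface

Orientations are given as a rotation vector (axis times angle).
In Python, from station import arm gives the robot as it stands.
- The arm moves only by the tool drive_tool, never from a script. Its argument "moves" is one flat list of numbers, 7 for each row, row after row: the shift along the tool's x, y, z in units of 25 mm (1.0 is 25 mm), then the turn, a rotation vector about the tool's x, y, z in units of 4 degrees (1.0 is 4 degrees), then the closure, from -1 (fully open) to 1 (shut). In form: [x, y, z, rx, ry, rz, jaw, x, y, z, rx, ry, rz, jaw, ...]. A call has 1 to 5 rows; each row shifts and turns the commanded pose from where the row before left it, along the tool's axes as they then stand; what a row does not reach is not made up. A row lasts 1/10 s, in which the tool goes at most 50 mm and 8.59 degrees, less where a joint would pass 70% of its speed; a pose out of reach is approached as far as the arm can. A call with a number of a shift or a turn outside -1 to 1 is refused whole. A call with a gripper value outside its range is refused whole. The fingers move at their own pace and stop on an object; "force" is the grip in N (left out, the last holds). Time passes only in rows, so rows that do not move let the fingers close. It gives the time, the measured TCP pose, the force, the opening and the grip force at its end, in the units of the state.
- arm.state(): the state, without advancing time (a new reading comes with each control period).
- arm.camera(name): name is "scene" or "side" or "wrist"; returns (picture, depth): 420x560x3 uint8, red, green, blue; 420x560 float32, m along the optical axis (not along the pixel's ray), 0 where there is no reading.
- arm.camera_info(name): a dict with "camera_matrix" (3x3 intrinsics, pixels), "pose" (4x4, takes a point from camera to world coordinates). Camera axes: x right, y down, z forward; pixel columns grow to the right and rows downward; lengths in m; the calibration is good to about 2 mm. A picture is of the moment at which its call begins: read the wrist's pose just before it. camera_info takes no time and is no camera call; for the wrist camera it gives the pose at the moment of the call.
- arm.finish_job(): hands the job in; it is judged then, once.
The state is a dict: "time": time; "qpos": joint angles; "joint_velocities": joint speeds; "joint_efforts": joint torques, N m; "ee_pos": TCP position; "eef_rot": TCP orientation; "wrist_force": force on the tool from outside, world axes, zero at the start; "wrist_torque": the same for the moment, N m; "width": finger opening in m; "gripper_force": force on a finger pad.
Only numpy, scipy, OpenCV 4.12 (cv2) and the standard library are available. Lean on these libraries where they do the work, as an engineer would, in place of code of your own. Each camera call takes 0.05 s, during which the arm holds its last target. There are 200 camera calls.

## Working session

There is one attempt and no reset: what is moved stays moved. The work goes in short steps, Python scripts to look and compute and a tool call to move; the robot and the scene stay as the last step left them, time stands still between calls to the robot, and variables do not carry over. Pictures are saved under pics/ and viewed, at most 10 in all, crops included, and the job is handed in when it is done.

Besides the shell and the picture viewer there is one more tool, called after "Request:" as name(argument=value, ...) on one line, values as JSON. drive_tool: Moves the arm, as the interface text tells. Shifts and turns lie within -1 to 1; 1 stands for 25 mm of shift or 4 degrees of turn. Its arguments: {"type":"object","properties":{"moves":{"type":"array","items":{"type":"number","minimum":-1,"maximum":1}},"force":{"type":"number"}},"required":["moves"]}

```bash
mkdir -p pics; cat > h.py <<'E'
import numpy as np, cv2
from station import arm
def grab(n,f=None):
    info=arm.camera_info(n); p,d=arm.camera(n)
    K=np.array(info["camera_matrix"]);T=np.array(info["pose"])
    if f: cv2.imwrite("pics/"+f,p[:,:,::-1])
    return p,d,K,T
def pts(d,K,T):
    v,u=np.mgrid[:d.shape[0],:d.shape[1]]
    c=np.stack([(u-K[0,2])/K[0,0]*d,(v-K[1,2])/K[1,1]*d,d],-1)
    return c@T[:3,:3].T+T[:3,3]
E
python3 - <<'E'
from h import *
for n in ("scene","side","wrist"):
    p,d,K,T=grab(n,n+"0.png"); np.savez(n+"0.npz",p=p,d=d,K=K,T=T)
    print(n,K.round(1).tolist(),T.round(3).tolist(),(d==0).mean())
print(arm.state())
E
```

```text
scene [[392.3, 0.0, 280.2], [0.0, 392.3, 206.5], [0.0, 0.0, 1.0]] [[0.85, 0.377, -0.368, 0.868], [0.527, -0.621, 0.58, -0.565], [-0.01, -0.687, -0.727, 0.758], [0.0, 0.0, 0.0, 1.0]] 0.004056122448979592
side [[489.0, 0.0, 270.7], [0.0, 489.0, 221.9], [0.0, 0.0, 1.0]] [[0.819, -0.327, 0.471, -0.046], [-0.573, -0.434, 0.695, -0.827], [-0.023, -0.84, -0.543, 0.713], [0.0, 0.0, 0.0, 1.0]] 0.004064625850340136
wrist [[339.5, 0.0, 277.1], [0.0, 339.5, 204.5], [0.0, 0.0, 1.0]] [[1.0, 0.0, -0.001, 0.549], [-0.0, -0.963, -0.268, 0.077], [-0.001, 0.268, -0.963, 0.385], [0.0, 0.0, 0.0, 1.0]] 0.004064625850340136
{'time': 0.15, 'qpos': array([-1.03104775e-01,  8.77859428e-02,  1.37183478e+00, -2.84205344e-07,
        1.68358457e+00, -1.03124182e-01]), 'joint_velocities': array([-0.0001163 , -0.00139731, -0.00503132, -0.00023498,  0.00033143,
        0.00031824]), 'joint_efforts': array([ 1.24418581e-03, -3.40636396e+01, -3.02795255e+01,  7.18983379e-02,
        3.04441026e-02, -1.11468453e-04]), 'ee_pos': array([5.49928277e-01, 1.33018758e-07, 4.03809087e-01]), 'eef_rot': array([-2.22053476e+00, -2.22057779e+00,  1.59701517e-03]), 'wrist_force': array([ 0.21989632,  0.80664557, -0.35411067]), 'wrist_torque': array([-0.00602641, -0.0154943 , -0.02440573]), 'gripper_force': 0.0, 'width': 0.09360017310334384}
```

View pics/scene0.png

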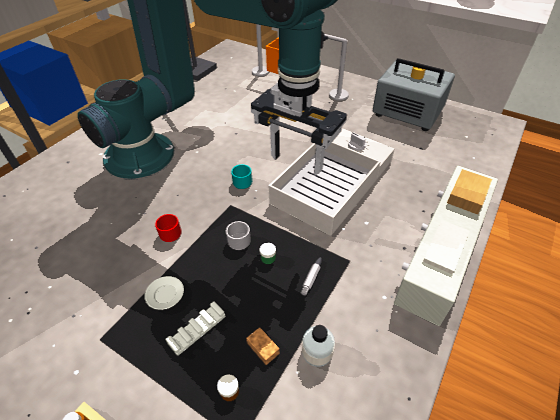

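View pics/wrist0.png

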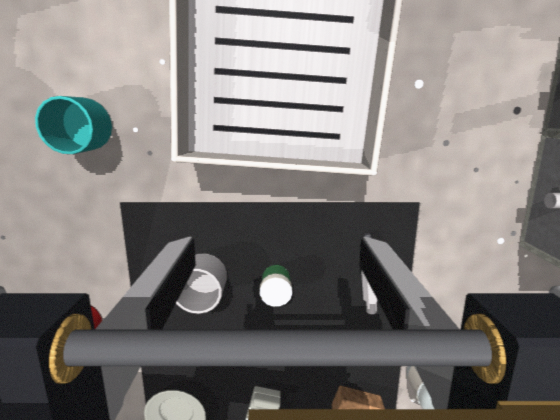

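The scene view shows the mat with the cup (238,235), jar_a (267,252), vice (312,277), rest (195,328), palette (165,293), sander (263,346), jar_b (228,387), and the tray (330,180) with the timer beyond it at (358,142). In the wrist view the tray is at the top, and the cup is at (200,285) with the jar at (276,288).

```bash
cat > topo.py <<'E'
from h import *
# ortho map 2mm/px: x 0.25..0.85 -> right, y up 0.45..-0.5
def ortho(files,x0=.2,x1=.85,y0=-.5,y1=.45,s=.0015):
    W=int((x1-x0)/s);H=int((y1-y0)/s);Z=np.full((H,W),-1.);C=np.zeros((H,W,3),np.uint8)
    for f in files:
        D=np.load(f);P=pts(D["d"],D["K"],D["T"]).reshape(-1,3);c=D["p"].reshape(-1,3)
        ok=(D["d"].ravel()>0)&(P[:,2]<.12)&(P[:,2]>-.02)
        P=P[ok];c=c[ok];o=np.argsort(P[:,2]);P=P[o];c=c[o]
        u=((P[:,0]-x0)/s).astype(int);v=((y1-P[:,1])/s).astype(int)
        k=(u>=0)&(u<W)&(v>=0)&(v<H)
        for a,b,z,cc in zip(v[k],u[k],P[k,2],c[k]):
            if z>=Z[a,b]-.002: Z[a,b]=z;C[a,b]=cc
    return Z,C
E
python3 - <<'E'
from topo import *
Z,C=ortho(["scene0.npz","side0.npz","wrist0.npz"])
np.savez("o.npz",Z=Z,C=C)
I=np.hstack([C[:,:,::-1],cv2.applyColorMap(np.clip(Z*2500,0,255).astype(np.uint8),cv2.COLORMAP_JET)])
print(I.shape);I=cv2.resize(I,(800,int(I.shape[0]*800/I.shape[1])),interpolation=cv2.INTER_AREA);cv2.imwrite("pics/o.png",I)
m=((Z>.007)).astype(np.uint8);m=cv2.morphologyEx(m,cv2.MORPH_CLOSE,np.ones((3,3)))
n,L,S,ce=cv2.connectedComponentsWithStats(m)
for i in range(1,n):
    if S[i,4]<60: continue
    v,u=np.nonzero((L==i)&(Z>.007));r=cv2.minAreaRect(np.stack([u,v],1).astype(np.float32))
    print(i,S[i,4],"c",.2+.0015*(r[0][0]+.5),.45-.0015*(r[0][1]+.5),"sz",np.array(r[1])*1.5,r[2],"z90",np.percentile(Z[v,u],95).round(4),np.median(C[v,u],0))
E
```

```text
(633, 866, 3)
4 24443 c 0.5587814788818359 0.19962405395507815 sz [198.20212555 357.48623657] 4.044485092163086 z90 0.0718 [226. 222. 222.]
44 2587 c 0.8345 0.11699999999999999 sz [397.5  28.5] 90.0 z90 0.1031 [140. 138. 129.]
62 568 c 0.34249997711181646 0.063 sz [58.96098518 59.7292099 ] 50.19443130493164 z90 0.0478 [ 61. 149. 145.]
172 857 c 0.6599000549316407 -0.1137000732421875 sz [112.56151199  23.25651026] 82.87498474121094 z90 0.022 [173. 167. 167.]
234 907 c 0.45978845977783206 -0.1148076782226562 sz [57.82749939 59.90762329] 56.3099365234375 z90 0.0503 [182. 174. 175.]
265 550 c 0.5497926712036133 -0.11886593627929692 sz [43.06830025 39.09276581] 6.340191841125488 z90 0.0441 [250. 250. 252.]
378 489 c 0.29837808227539064 -0.18340246582031255 sz [58.79942322 58.79942322] 38.65980529785156 z90 0.0477 [140.  47.  45.]
624 1268 c 0.7513188018798829 -0.2588908538818359 sz [58.58156776 63.93419266] 82.40535736083984 z90 0.0921 [171. 174. 169.]
768 2446 c 0.4111780090332031 -0.31894757080078123 sz [84.33546066 84.23069572] 24.775142669677734 z90 0.0193 [189.  188.  177.5]
775 2166 c 0.520400032043457 -0.34620007324218754 sz [ 44.72995377 126.29633331] 15.255118370056152 z90 0.0298 [180. 179. 167.]
777 1082 c 0.6574521636962891 -0.3084331512451172 sz [71.49850845 42.4068861 ] 14.620874404907227 z90 0.0316 [150. 109.  80.]
980 568 c 0.649054946899414 -0.4088849487304687 sz [41.36574554 44.1234684 ] 81.8698959350586 z90 0.0446 [227.5 227.  222. ]
```

View pics/o.png

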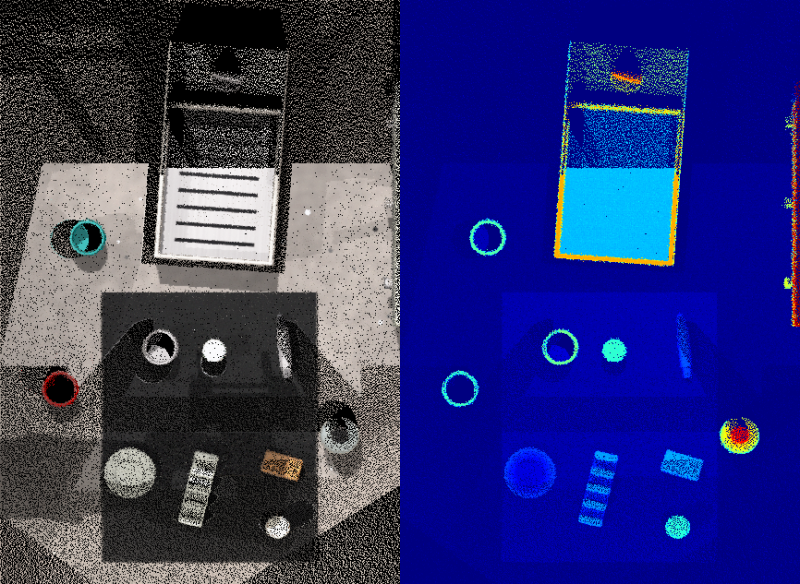

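View pics/side0.png

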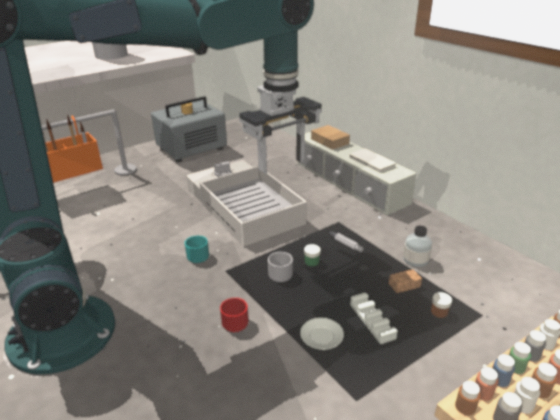

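The ortho map shows everything cleanly. The side view confirms the cup (280,267), the vice (349,242), the rest (373,318) and no obstructions. Next I check mat height, the vice and the dryer edges.

```bash
python3 - <<'E'
from topo import *
for n in ("scene","side","wrist"):
    D=np.load(n+"0.npz");P=pts(D["d"],D["K"],D["T"]);p=D["p"].astype(int);ok=D["d"]>0
    def box(x,y,z=(-.02,.12)):return ok&(abs(P[...,0]-x[0])<x[1])&(abs(P[...,1]-y[0])<y[1])&(P[...,2]>z[0])&(P[...,2]<z[1])
    for nm,b in (("mat",box((.6,.03),(-.2,.03))),("desk",box((.75,.04),(-.05,.05))),("desk2",box((.4,.03),(.1,.05))),("floor",box((.555,.05),(.13,.04)))):
        if b.sum()>20: print(n,nm,np.median(P[b][:,2]).round(4))
    for nm,b in (("vice",box((.66,.05),(-.114,.08),(.009,.03))),("rest",box((.52,.06),(-.346,.085),(.009,.035))),("cup",box((.46,.045),(-.115,.045),(.035,.06))),("tray rim",box((.555,.13),(.12,.16),(.062,.08)))):
        if b.sum()<30: continue
        b=cv2.morphologyEx(b.astype(np.uint8),cv2.MORPH_OPEN,np.ones((2,2)))>0
        q=P[b];r=cv2.minAreaRect((q[:,:2]*1000).astype(np.float32));print(n,nm,b.sum(),np.round(r[0],1),np.round(r[1],1),round(r[2],1),q[:,2].max().round(4), np.median(q[:,:2],0).round(4))
        if nm=="vice":
            dd=np.linalg.svd(q[:,:2]-q[:,:2].mean(0),full_matrices=False)[2];t=(q[:,:2]-q[:,:2].mean(0))@dd[0];s=(q[:,:2]-q[:,:2].mean(0))@dd[1]
            print(dd[0],q[:,:2].mean(0));
            for a in np.arange(-.06,.06,.01):
                k=(t>=a)&(t<a+.01)
                if k.sum()>2: print(round(a,2),k.sum(),np.ptp(s[k]).round(4),q[k][:,2].max().round(4))
E
```

```text
scene mat 0.0032
scene desk 0.0004
scene desk2 0.0005
scene floor 0.0305
scene vice 281 [ 748.1 -316.1] [ 33.5 550.8] 22.2 0.7581 [ 0.6668 -0.119 ]
[ 0.3225998  -0.94653546] [ 0.66780771 -0.12035571]
-0.06 12 0.0079 0.0176
-0.05 18 0.0119 0.02
-0.04 21 0.0106 0.0213
-0.03 32 0.016 0.0223
-0.02 26 0.0143 0.021
-0.01 34 0.0159 0.0215
0.0 33 0.016 0.021
0.01 33 0.0153 0.0234
0.02 34 0.0156 0.0201
0.03 29 0.0106 0.0197
0.04 5 0.0048 0.0195
scene rest 1130 [ 662.4 -465.1] [120.5 440.1] 48.8 0.7581 [ 0.5281 -0.3494]
scene cup 207 [ 638.8 -327.8] [ 54.6 656.6] 39.2 0.7581 [ 0.4633 -0.1139]
scene tray rim 854 [ 636.5 -157.4] [256.1 901.1] 13.7 0.7581 [0.5784 0.1117]
side mat 0.0054
side desk 0.0027
side desk2 0.0024
side floor 0.0325
side vice 226 [ 662.6 -114.2] [29.3 97.9] 11.0 0.0243 [ 0.6573 -0.1224]
[ 0.16220752 -0.98675667] [ 0.65827879 -0.12079148]
-0.06 3 0.0041 0.0178
-0.05 17 0.0095 0.022
-0.04 18 0.01 0.0234
-0.03 24 0.0133 0.0242
-0.02 22 0.0132 0.0239
-0.01 25 0.0159 0.0219
0.0 26 0.0156 0.0243
0.01 27 0.026 0.0243
0.02 26 0.0171 0.023
0.03 23 0.0227 0.0201
0.04 15 0.0161 0.0196
side rest 1028 [ 280.3 -579.3] [813.5  93.6] 43.8 0.7133 [ 0.5161 -0.3513]
side cup 291 [ 216.6 -437.6] [937.5  54.2] 52.7 0.7133 [ 0.4603 -0.1192]
side tray rim 884 [ 360.3 -304.5] [1290.8  292.4] 64.9 0.7133 [0.5451 0.1021]
wrist mat 0.0046
wrist desk 0.0018
wrist desk2 0.0014
wrist floor 0.0315
wrist vice 369 [646.2 -78.9] [ 37.2 198.5] 22.8 0.2421 [ 0.6606 -0.1405]
[ 0.348657   -0.93725039] [ 0.6585406  -0.13189224]
-0.02 26 0.004 0.0218
-0.01 51 0.0079 0.022
0.0 77 0.0111 0.0225
0.01 70 0.0135 0.0225
0.02 75 0.0157 0.0207
0.03 21 0.014 0.0201
0.04 11 0.0095 0.0056
wrist rest 528 [ 549.6 -122.7] [398.9  40.6] 85.2 0.3852 [ 0.535  -0.2899]
wrist cup 708 [488.  -45.5] [271.2  45.5] 72.9 0.3852 [ 0.4688 -0.1311]
wrist tray rim 4511 [554.2 101.8] [180.3 232.7] 86.0 0.3852 [0.5546 0.0687]
```

Request:
drive_tool(moves=[-0.94,0.89,0.4,0,0,0,-1,-0.94,0.89,0.4,0,0,0,-1,-0.94,0.89,0.4,0,0,0,-1,-0.94,0.89,0.4,0,0,0,-1,-0.94,0.89,0.4,0,0,0,-1], force=25)

```text
time: 0.65
ee_pos: [0.662, -0.1184, 0.3537]
eef_rot: [-2.221, -2.221, 0.001]
wrist_force: [0.0, 1.0, 0.3]
width: 0.0939
gripper_force: 0.0
```

Request:
drive_tool(moves=[0,0,0.8,0,0,-0.5,-1,0,0,0.8,0,0,-0.5,-1,0,0,0.8,0,0,-0.5,-1,0,0,0.6,0,0,-0.5,-1,0,0,0,0,0,0,-1])

```text
time: 1.15
ee_pos: [0.6604, -0.1173, 0.2756]
eef_rot: [-2.057, -2.366, 0.005]
wrist_force: [-0.1, 0.2, -1.0]
width: 0.0939
gripper_force: 0.0
```

```bash
python3 - <<'E'
from h import *
p,d,K,T=grab("wrist","w1.png")
P=pts(d,K,T);m=(d>0)&(P[...,2]>.009)&(P[...,2]<.03)&(abs(P[...,0]-.66)<.04)&(abs(P[...,1]+.118)<.08)
n,L,S,c=cv2.connectedComponentsWithStats(m.astype(np.uint8));i=1+np.argmax(S[1:,4]);q=P[L==i]
print(S[i],cv2.minAreaRect((q[:,:2]*1000).astype(np.float32)),q.mean(0))
E
```

```text
[ 268  142   26  136 2832] ((660.4654541015625, -112.75857543945312), (18.501277923583984, 103.81767272949219), 6.654250621795654) [ 0.65999968 -0.11092203  0.01826641]
```

View pics/w1.png

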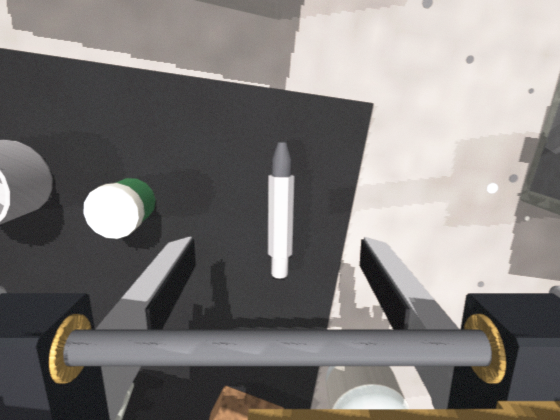

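The vice lies midway between the fingers, with its barrel at (281,217), and it is parallel to them. I descend and grip.

Request:
drive_tool(moves=[0,0,1,0,0,0,-1,0,0,1,0,0,0,-1,0,0,0.5,0,0,0,-1,0,0,0.3,0,0,0,-0.4,0,0,0,0,0,0,1], force=25)

```text
time: 1.7
ee_pos: [0.6612, -0.1175, 0.2093]
eef_rot: [-2.061, -2.37, 0.001]
wrist_force: [-0.4, -0.0, -0.1]
width: 0.0816
gripper_force: 0.0
```

Request:
drive_tool(moves=[0,0,0,0,0,0,1,0,0,0,0,0,0,1,0,0,0,0,0,0,1,0,0,0,0,0,0,1,0,0,0,0,0,0,1])

```text
time: 2.2
ee_pos: [0.6613, -0.1175, 0.2101]
eef_rot: [2.061, 2.37, 0.001]
wrist_force: [0.0, 0.0, 0.0]
width: 0.0418
gripper_force: 0.0
```

Request:
drive_tool(moves=[0,0,0.22,0,0,0,1,0,0,0,0,0,0,1,0,0,0,0,0,0,1,0,0,0,0,0,0,1,0,0,0,0,0,0,1])

```text
time: 2.7
ee_pos: [0.6612, -0.1175, 0.204]
eef_rot: [-2.061, -2.371, 0.0]
wrist_force: [0.5, -0.4, -1.7]
width: 0.0174
gripper_force: 25.0
```

Request:
drive_tool(moves=[0,0,-0.5,0,0,0,1,0,0,-1,0,0,0.75,1,0,0,-1,0,0,0.75,1,0,0,-1,0,0,0.75,1,0,0,-1,0,0,0.75,1])

```text
time: 3.2
ee_pos: [0.6612, -0.1175, 0.319]
eef_rot: [2.299, 2.139, 0.001]
wrist_force: [-0.5, -0.5, -1.3]
width: 0.017
gripper_force: 25.0
```

Request:
drive_tool(moves=[0.88,-0.32,0,0,0,0,1,0.88,-0.32,0,0,0,0,1,0.88,-0.32,0,0,0,0,1,0.88,-0.32,0,0,0,0,1,0.88,-0.32,0,0,0,0,1])

```text
time: 3.7
ee_pos: [0.6287, -0.0041, 0.318]
eef_rot: [2.297, 2.142, 0.002]
wrist_force: [-0.9, 0.4, -0.6]
width: 0.0172
gripper_force: 25.0
```

Request:
drive_tool(moves=[0.88,-0.32,0,0,0,0,1,0.88,-0.32,0,0,0,0,1,0.88,-0.32,0,0,0,0,1,0.88,-0.32,0,0,0,0,1,0.86,-0.29,0,0,0,0,1])

```text
time: 4.2
ee_pos: [0.5971, 0.1079, 0.3181]
eef_rot: [2.297, 2.142, 0.002]
wrist_force: [0.6, 0.2, -1.2]
width: 0.0174
gripper_force: 25.0
```

Request:
drive_tool(moves=[0,0,0.5,0,0,0,1,0,0,0.5,0,0,0,1,0,0,0,0,0,0,1])

```text
time: 4.5
ee_pos: [0.5969, 0.1061, 0.2887]
eef_rot: [-2.296, -2.14, 0.007]
wrist_force: [-0.6, -0.3, -1.3]
width: 0.017
gripper_force: 25.0
```

Request:
drive_tool(moves=[0,0,0.8,0,0,0,1,0,0,0.8,0,0,0,1,0,0,0.5,0,0,0,1,0,0,0.28,0,0,0,1,0,0,0,0,0,0,1])

```text
time: 5.0
ee_pos: [0.5975, 0.1064, 0.2315]
eef_rot: [-2.298, -2.141, 0.002]
wrist_force: [1.6, 0.0, -0.4]
width: 0.0171
gripper_force: 25.0
```

Request:
drive_tool(moves=[0,0,0,0,0,0,0.3,0,0,0,0,0,0,0.3,0,0,0,0,0,0,0.3,0,0,0,0,0,0,0.3])

```text
time: 5.4
ee_pos: [0.5977, 0.1071, 0.233]
eef_rot: [2.297, 2.142, 0.002]
wrist_force: [-0.4, -0.1, 0.6]
width: 0.0327
gripper_force: 0.0
```

Request:
drive_tool(moves=[0,0,-0.6,0,0,0,0.3,0,0,-1,0,0,0,0.3,0,0,-1,0,0,0,0.3,0,0,-1,0,0,0,0.3])

```text
time: 5.8
ee_pos: [0.5974, 0.107, 0.3246]
eef_rot: [2.297, 2.142, 0.002]
wrist_force: [0.4, 0.3, 0.4]
width: 0.0329
gripper_force: 0.0
```

Request:
drive_tool(moves=[-0.97,-0.1,0,0,0,0,0.3,-0.97,-0.1,0,0,0,0,-1,-0.97,-0.1,0,0,0,0,-1,-0.97,-0.1,0,0,0,0,-1,-0.97,-0.1,0,0,0,0,-1])

```text
time: 6.3
ee_pos: [0.5763, -0.0139, 0.3239]
eef_rot: [2.296, 2.142, 0.002]
wrist_force: [0.3, -0.4, 0.6]
width: 0.0617
gripper_force: 0.0
```

Request:
drive_tool(moves=[-0.97,-0.1,0,0,0,0,-1,-0.97,-0.1,0,0,0,0,-1,-0.97,-0.1,0,0,0,0,-1,-0.97,-0.1,0,0,0,0,-1,-0.97,-0.1,0,0,0,0,-1])

```text
time: 6.8
ee_pos: [0.5554, -0.1341, 0.3238]
eef_rot: [2.296, 2.142, 0.002]
wrist_force: [-0.1, -0.6, -0.3]
width: 0.0938
gripper_force: 0.0
```

Request:
drive_tool(moves=[-0.97,-0.1,0,0,0,0,-1,-0.97,-0.1,0,0,0,0,-1,-0.97,-0.1,0,0,0,0,-1,-0.97,-0.1,0,0,0,0,-1,-0.97,-0.1,0,0,0,0,-1])

```text
time: 7.3
ee_pos: [0.5345, -0.2542, 0.3238]
eef_rot: [2.296, 2.141, 0.001]
wrist_force: [0.5, 0.3, -0.9]
width: 0.0939
gripper_force: 0.0
```

Request:
drive_tool(moves=[-0.97,-0.1,0,0,0,0,-1,-0.97,-0.1,0,0,0,0,-1,-0.97,-0.1,0,0,0,0,-1,-0.8,0,0,0,0,0,-1,0,0,0,0,0,0.9,-1])

```text
time: 7.8
ee_pos: [0.5203, -0.3478, 0.3231]
eef_rot: [2.367, 2.063, -0.001]
wrist_force: [-0.8, 0.7, -0.6]
width: 0.0939
gripper_force: 0.0
```

Request:
drive_tool(moves=[0,0,0,0,0,0.9,-1,0,0,0,0,0,0.9,-1,0,0,0,0,0,0,-1])

```text
time: 8.1
ee_pos: [0.5209, -0.3454, 0.323]
eef_rot: [2.488, 1.916, 0.001]
wrist_force: [-0.1, 0.4, -0.0]
width: 0.0939
gripper_force: 0.0
```

```bash
python3 - <<'E'
from h import *
p,d,K,T=grab("wrist","w2.png")
P=pts(d,K,T);m=(d>0)&(P[...,2]>.008)&(P[...,2]<.035)&(abs(P[...,0]-.52)<.05)&(abs(P[...,1]+.346)<.085)
n,L,S,c=cv2.connectedComponentsWithStats(m.astype(np.uint8));i=1+np.argmax(S[1:,4]);q=P[L==i]
print(S[i],cv2.minAreaRect((q[:,:2]*1000).astype(np.float32)),q.mean(0),np.percentile(q[:,2],98),arm.state()["ee_pos"])
E
```

```text
[ 255  132   44  138 5621] ((521.3807373046875, -346.0973205566406), (119.53077697753906, 35.86005783081055), 76.09211730957031) [ 0.5219657  -0.3436388   0.02256766] 0.029528031211018678 [ 0.52092487 -0.34535574  0.3229267 ]
```

View pics/w2.png

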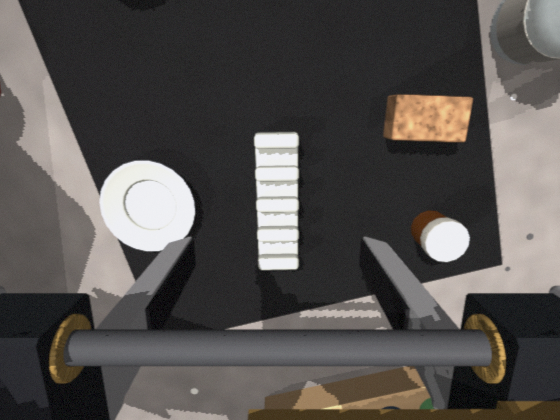

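The rest at (277,200) is centred and parallel between the fingers, and the palette sits close at (148,205). I narrow the fingers to about 60 mm before descending.

Request:
drive_tool(moves=[0,0,0,0,0,0,-0.28,0,0,0.6,0,0,0,-0.28,0,0,1,0,0,0,-0.28,0,0,1,0,0,0,-0.28,0,0,1,0,0,0,-0.28], force=25)

```text
time: 8.65
ee_pos: [0.5205, -0.3449, 0.2301]
eef_rot: [-2.488, -1.917, 0.0]
wrist_force: [-0.2, -0.3, -0.2]
width: 0.061
gripper_force: 0.0
```

Request:
drive_tool(moves=[0,0,0.7,0,0,0,-0.28,0,0,0.38,0,0,0,-0.28,0,0,0,0,0,0,0.3,0,0,0,0,0,0,1,0,0,0,0,0,0,1])

```text
time: 9.15
ee_pos: [0.5209, -0.3453, 0.2055]
eef_rot: [2.488, 1.916, 0.0]
wrist_force: [-0.3, 0.7, -0.0]
width: 0.0396
gripper_force: 0.0
```

Request:
drive_tool(moves=[0,0,0,0,0,0,1,0,0,0,0,0,0,1,0,0,0,0,0,0,1])

```text
time: 9.45
ee_pos: [0.5209, -0.3454, 0.2055]
eef_rot: [2.488, 1.916, 0.001]
wrist_force: [1.2, -0.1, 0.3]
width: 0.0355
gripper_force: 25.0
```

Request:
drive_tool(moves=[0,0,-0.6,0,0,0,1,0,0,-1,0,0,-0.5,1,0,0,-1,0,0,-0.75,1,0,0,-1,0,0,-0.75,1,0,0,-1,0,0,-0.75,1])

```text
time: 9.95
ee_pos: [0.5206, -0.3451, 0.3221]
eef_rot: [2.291, 2.149, 0.0]
wrist_force: [0.5, 0.4, -1.2]
width: 0.0357
gripper_force: 25.0
```

Request:
drive_tool(moves=[0.95,-0.1,0,0,0,0,1,0.95,-0.1,0,0,0,0,1,0.95,-0.1,0,0,0,0,1,0.95,-0.1,0,0,0,0,1,0.95,-0.1,0,0,0,0,1])

```text
time: 10.45
ee_pos: [0.5159, -0.2249, 0.3211]
eef_rot: [2.294, 2.146, 0.0]
wrist_force: [-0.1, 0.1, -0.9]
width: 0.0361
gripper_force: 25.0
```

Request:
drive_tool(moves=[0.95,-0.1,0,0,0,0,1,0.95,-0.1,0,0,0,0,1,0.95,-0.1,0,0,0,0,1,0.95,-0.1,0,0,0,0,1,0.95,-0.1,0,0,0,0,1])

```text
time: 10.95
ee_pos: [0.5112, -0.1056, 0.3212]
eef_rot: [2.293, 2.146, 0.001]
wrist_force: [0.9, -0.5, -1.1]
width: 0.0353
gripper_force: 25.0
```

Request:
drive_tool(moves=[0.95,-0.1,0,0,0,0,1,0.95,-0.1,0,0,0,0,1,0.95,-0.1,0,0,0,0,1,0.95,-0.1,0,0,0,0,1,0.95,-0.1,0,0,0,0,1])

```text
time: 11.45
ee_pos: [0.5066, 0.0137, 0.3212]
eef_rot: [2.293, 2.146, 0.001]
wrist_force: [0.1, -0.1, -1.4]
width: 0.036
gripper_force: 25.0
```

Request:
drive_tool(moves=[0.95,-0.1,0,0,0,0,1,0.95,-0.1,0,0,0,0,1,0.95,-0.1,0,0,0,0,1,0.95,0,0,0,0,0,1,0.2,0,0,0,0,0,1])

```text
time: 11.95
ee_pos: [0.5058, 0.1148, 0.3211]
eef_rot: [-2.291, -2.15, -0.002]
wrist_force: [-0.2, -1.4, -1.5]
width: 0.0358
gripper_force: 25.0
```

Request:
drive_tool(moves=[0,0,0,0,0,0,1])

```text
time: 12.05
ee_pos: [0.506, 0.1134, 0.3208]
eef_rot: [2.292, 2.148, 0.0]
wrist_force: [0.4, -0.5, -0.1]
width: 0.0358
gripper_force: 25.0
```

Request:
drive_tool(moves=[0,0.06,0.8,0,0,0,1,0,0,0.8,0,0,0,1,0,0,0.8,0,0,0,1,0,0,0.5,0,0,0,1,0,0,0.25,0,0,0,1])

```text
time: 12.55
ee_pos: [0.5073, 0.112, 0.2402]
eef_rot: [-2.294, -2.145, 0.003]
wrist_force: [-0.6, 0.1, -1.6]
width: 0.0358
gripper_force: 25.0
```

Request:
drive_tool(moves=[0,0,0.15,0,0,0,1,0,0,0.1,0,0,0,1,0,0,0.1,0,0,0,1,0,0,0,0,0,0,1])

```text
time: 12.95
ee_pos: [0.5077, 0.1129, 0.233]
eef_rot: [2.293, 2.146, 0.001]
wrist_force: [0.0, 0.0, -0.5]
width: 0.0355
gripper_force: 25.0
```

Request:
drive_tool(moves=[0,0,0.04,0,0,0,1,0,0,0,0,0,0,0,0,0,0,0,0,0,0,0,0,0,0,0,0,0,0,0,0,0,0,0,0])

```text
time: 13.45
ee_pos: [0.5077, 0.1129, 0.2318]
eef_rot: [2.294, 2.146, 0.0]
wrist_force: [-0.4, -0.5, -0.1]
width: 0.047
gripper_force: 0.0
```

Request:
drive_tool(moves=[0,0,-0.4,0,0,0,0,0,0,-0.9,0,0,0,0,0,0,-1,0,0,0,0,0,0,-1,0,0,0,0])

```text
time: 13.85
ee_pos: [0.5075, 0.1129, 0.3158]
eef_rot: [2.294, 2.146, 0.001]
wrist_force: [0.8, -0.9, -0.2]
width: 0.047
gripper_force: 0.0
```

Request:
drive_tool(moves=[-0.92,-0.12,0,0,0,0,-1,-0.92,-0.12,0,0,0,0,-1,-0.92,-0.12,0,0,0,0,-1,-0.92,-0.12,0,0,0,0,-1,-0.92,-0.12,0,0,0,0,-1])

```text
time: 14.35
ee_pos: [0.4848, -0.0017, 0.3152]
eef_rot: [2.293, 2.146, 0.001]
wrist_force: [0.9, 0.2, -0.4]
width: 0.0837
gripper_force: 0.0
```

Request:
drive_tool(moves=[-0.92,-0.13,0,0,0,0,-1,-0.92,-0.13,0,0,0,0,-1,-0.92,-0.13,0,0,0,0,-1,-0.92,-0.13,0,0,0,0,-1,-0.95,-0.13,0,0,0,0,-1])

```text
time: 14.85
ee_pos: [0.4609, -0.1162, 0.3152]
eef_rot: [2.293, 2.146, 0.001]
wrist_force: [1.3, -0.1, -0.5]
width: 0.0942
gripper_force: 0.0
```

Request:
drive_tool(moves=[0,0,0,0,0,1,-1,0,0,0,0,0,1,-1,0,0,0,0,0,1,-1,0,0,0,0,0,1,-1,0,0,0,0,0,1,-1])

```text
time: 15.35
ee_pos: [0.4611, -0.1154, 0.3151]
eef_rot: [2.634, 1.711, 0.001]
wrist_force: [-0.2, 0.3, -0.3]
width: 0.0942
gripper_force: 0.0
```

Request:
drive_tool(moves=[0,0,0,0,0,1,-1,0,0,0,0,0,1,-1,0,0,0,0,0,1,-1,0,0,0,0,0,1,-1,0,0,0,0,0,1,-1])

```text
time: 15.85
ee_pos: [0.4612, -0.1153, 0.3151]
eef_rot: [2.891, 1.228, 0.001]
wrist_force: [0.3, -0.5, -0.4]
width: 0.0937
gripper_force: 0.0
```

Request:
drive_tool(moves=[0,0,0,0,0,0,-1])

```text
time: 15.95
ee_pos: [0.4612, -0.1153, 0.315]
eef_rot: [2.889, 1.232, 0.001]
wrist_force: [0.1, 0.3, 0.0]
width: 0.094
gripper_force: 0.0
```

```bash
python3 - <<'E'
from h import *
p,d,K,T=grab("wrist","w3.png")
P=pts(d,K,T);m=(d>0)&(P[...,2]>.04)&(P[...,2]<.06)&(abs(P[...,0]-.46)<.045)&(abs(P[...,1]+.116)<.045)
n,L,S,c=cv2.connectedComponentsWithStats(m.astype(np.uint8));i=1+np.argmax(S[1:,4]);q=P[L==i]
print(S[i],cv2.minEnclosingCircle((q[:,:2]*1000).astype(np.float32)),np.percentile(q[:,2],[50,98]),arm.state()["ee_pos"])
p,d,K,T=grab("scene","s3.png");np.savez("s3.npz",p=p,d=d,K=K,T=T)
E
```

```text
[ 239  179   73   72 1227] ((459.5273132324219, -115.53630828857422), 27.98020362854004) [0.04878897 0.05057206] [ 0.46114811 -0.11531326  0.31489484]
```

View pics/w3.png

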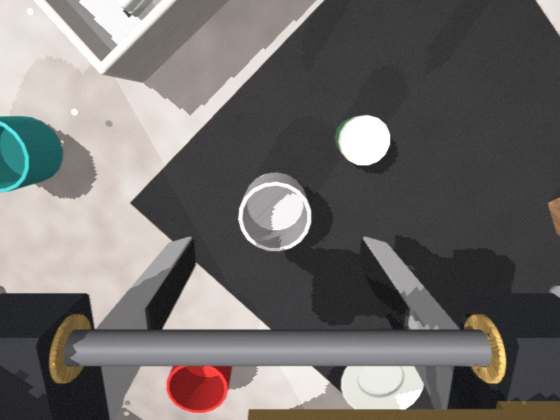

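View pics/s3.png

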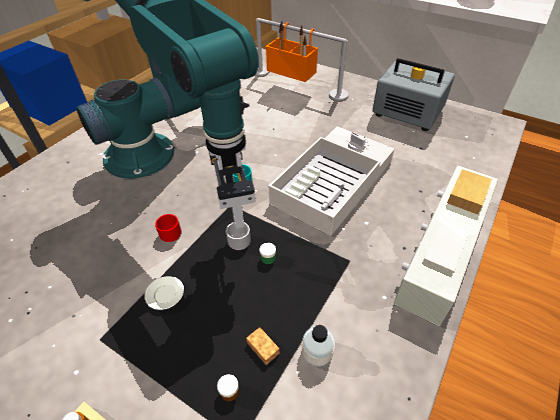

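The cup at (275,216) is centred between the fingers, with jar_a clear at (364,140). The scene view shows the rest (303,182) and the vice (335,197) lying in the tray.

Request:
drive_tool(moves=[0,0,0.8,0,0,0,-1,0,0,1,0,0,0,-1,0,0,1,0,0,0,-1,0,0,0.8,0,0,0,-1,0,0,0.4,0,0,0,-1], force=25)

```text
time: 16.55
ee_pos: [0.4605, -0.115, 0.2123]
eef_rot: [-2.887, -1.233, 0.004]
wrist_force: [-0.7, 0.4, -0.2]
width: 0.0943
gripper_force: 0.0
```

Request:
drive_tool(moves=[0,0,0,0,0,0,1,0,0,0,0,0,0,1,0,0,0,0,0,0,1,0,0,0,0,0,0,1,0,0,0,0,0,0,1])

```text
time: 17.05
ee_pos: [0.4613, -0.1153, 0.215]
eef_rot: [2.889, 1.232, 0.002]
wrist_force: [-1.6, 0.7, 0.8]
width: 0.0573
gripper_force: 0.6
```

Request:
drive_tool(moves=[0,0,0,0,0,0,1,0,0,0,0,0,0,1])

```text
time: 17.25
ee_pos: [0.4613, -0.1153, 0.215]
eef_rot: [2.889, 1.232, 0.001]
wrist_force: [-1.3, 0.3, 5.0]
width: 0.0556
gripper_force: 25.0
```

Request:
drive_tool(moves=[0,0,-0.6,0,0,0,1,0,0,-1,0,0,0,1,0,0,-1,0,0,-1,1,0,0,-1,0,0,-1,1,0,0,-0.8,0,0,-1,1])

```text
time: 17.75
ee_pos: [0.4612, -0.1153, 0.3252]
eef_rot: [2.742, 1.531, 0.001]
wrist_force: [-0.9, 0.5, -0.3]
width: 0.0558
gripper_force: 25.0
```

Request:
drive_tool(moves=[0,0,0,0,0,-1,1,0,0,0,0,0,-1,1,0,0,0,0,0,-1,1,0,0,0,0,0,-1,1,0,0,0,0,0,-1,1])

```text
time: 18.25
ee_pos: [0.4611, -0.1153, 0.3236]
eef_rot: [-2.435, -1.985, 0.001]
wrist_force: [-0.4, -0.5, -0.9]
width: 0.0562
gripper_force: 25.0
```

Request:
drive_tool(moves=[0,0,0,0,0,-1,1,0,0,0,0,0,-1,1,0,0,0,0,0,0,1,0.97,0.21,0,0,0,0,1,0.97,0.21,0,0,0,0,1])

```text
time: 18.75
ee_pos: [0.4749, -0.0675, 0.3238]
eef_rot: [-2.298, -2.142, 0.0]
wrist_force: [0.8, -0.4, 0.0]
width: 0.0557
gripper_force: 25.0
```

Request:
drive_tool(moves=[0.97,0.21,0,0,0,0,1,0.97,0.21,0,0,0,0,1,0.97,0.21,0,0,0,0,1,0.97,0.21,0,0,0,0,1,0.97,0.21,0,0,0,0,1])

```text
time: 19.25
ee_pos: [0.5092, 0.0526, 0.3238]
eef_rot: [-2.296, -2.145, 0.001]
wrist_force: [0.1, 0.2, -2.3]
width: 0.0563
gripper_force: 25.0
```

Request:
drive_tool(moves=[0.97,0.21,0,0,0,0,1,0.97,0.21,0,0,0,0,1,0.97,0.21,0,0,0,0,1,0.97,0.21,0,0,0,0,1,0.97,0.21,0,0,0,0,1])

```text
time: 19.75
ee_pos: [0.5435, 0.1719, 0.3236]
eef_rot: [-2.296, -2.145, 0.001]
wrist_force: [0.9, -0.9, -0.8]
width: 0.056
gripper_force: 25.0
```

Request:
drive_tool(moves=[0.97,0.21,0,0,0,0,1,0.97,0.21,0,0,0,0,1,0,0,0,0,0,0,1,0,0,0,0,0,0,1])

```text
time: 20.15
ee_pos: [0.5569, 0.2187, 0.3235]
eef_rot: [2.294, 2.147, -0.002]
wrist_force: [0.9, -0.4, -1.1]
width: 0.0556
gripper_force: 25.0
```

Request:
drive_tool(moves=[0,0.1,0.8,0,0,0,1,0,0,0.9,0,0,0,1,0,0,0.8,0,0,0,1,0,0,0.4,0,0,0,1,0,0,0.2,0,0,0,1])

```text
time: 20.65
ee_pos: [0.5591, 0.2174, 0.2455]
eef_rot: [-2.295, -2.144, 0.003]
wrist_force: [-0.6, -0.0, -0.6]
width: 0.0555
gripper_force: 25.0
```

Request:
drive_tool(moves=[0,0,0.12,0,0,0,1,0,0,0,0,0,0,1,0,0,0,0,0,0,1])

```text
time: 20.95
ee_pos: [0.5598, 0.2184, 0.2449]
eef_rot: [2.293, 2.146, 0.003]
wrist_force: [-0.0, -0.4, -0.4]
width: 0.0561
gripper_force: 25.0
```

Request:
drive_tool(moves=[0,0,0,0,0,0,-0.49,0,0,0,0,0,0,-0.49,0,0,0,0,0,0,-0.49,0,0,0,0,0,0,-0.49])

```text
time: 21.35
ee_pos: [0.5596, 0.2185, 0.2441]
eef_rot: [2.294, 2.146, 0.001]
wrist_force: [0.5, -0.1, -0.1]
width: 0.0695
gripper_force: 0.0
```

Request:
drive_tool(moves=[0,0,-0.6,0,0,0,-0.49,0,0,-1,0,0,0,-0.49,0,0,-1,0,0,0,-0.49,0,0,-1,0,0,0,-0.49,0,0,-1,0,0,0,-0.49])

```text
time: 21.85
ee_pos: [0.5593, 0.2184, 0.3612]
eef_rot: [2.293, 2.146, 0.002]
wrist_force: [-0.1, 0.3, -0.3]
width: 0.0699
gripper_force: 0.0
```

```bash
python3 - <<'E'
from h import *
print(arm.state()["ee_pos"])
p,d,K,T=grab("wrist","w4.png");np.savez("w4.npz",p=p,d=d,K=K,T=T)
P=pts(d,K,T)
m=(d>0)&(P[...,2]>.074)&(P[...,2]<.095)&(P[...,1]>.27)&(P[...,1]<.4)&(abs(P[...,0]-.565)<.06)
n,L,S,c=cv2.connectedComponentsWithStats(m.astype(np.uint8));i=1+np.argmax(S[1:,4]);q=P[L==i]
print(S[i],cv2.minAreaRect((q[:,:2]*1000).astype(np.float32)),np.median(q[:,2]))
E
```

```text
[0.55933574 0.2183906  0.36115657]
[ 246   54   65   29 1190] ((567.1817626953125, 324.8899841308594), (12.235116958618164, 46.34135437011719), 75.75634765625) 0.08335361665347651
```

View pics/w4.png

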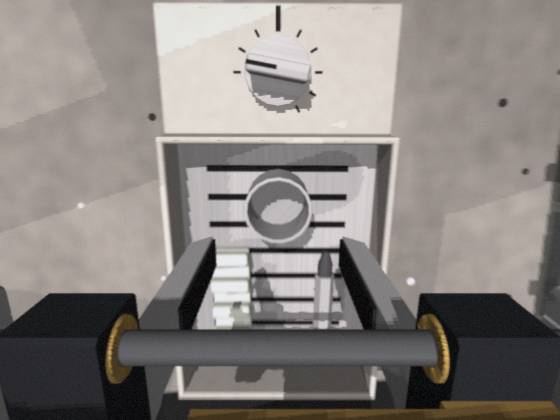

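The wrist view shows the cup standing at (278,208), the rest (233,290) and the vice (324,288) lying in the tray. The knob is at (279,70), its pointer about 10° past the -x tick, and the long mark is at (278,18). I move to the knob, turn the tool 80° counter-clockwise and narrow the fingers.

Request:
drive_tool(moves=[0.85,0,0,0,0,0,0.15,0.85,0,0,0,0,0,0.15,0.85,0,0,0,0,0,0.15,0.85,0,0,0,0,0,0.15,0.87,0.01,0,0,0,0,0.15])

```text
time: 22.4
ee_pos: [0.5667, 0.3257, 0.359]
eef_rot: [2.294, 2.146, 0.001]
wrist_force: [0.9, 0.6, 0.0]
width: 0.0401
gripper_force: 0.0
```

Request:
drive_tool(moves=[0,0,0.18,0,0,-1,0.15,0,0,0.18,0,0,-1,0.15,0,0,0.18,0,0,-1,0.15,0,0,0.18,0,0,-1,0.15,0,0,0.18,0,0,-1,0.15])

```text
time: 22.9
ee_pos: [0.5667, 0.325, 0.3362]
eef_rot: [1.882, 2.515, 0.0]
wrist_force: [-0.2, 0.0, 0.4]
width: 0.04
gripper_force: 0.0
```

Request:
drive_tool(moves=[0,0,0.18,0,0,-1,0.15,0,0,0.18,0,0,-1,0.15,0,0,0.18,0,0,-1,0.15,0,0,0.18,0,0,-1,0.15,0,0,0.18,0,0,-1,0.15])

```text
time: 23.4
ee_pos: [0.5668, 0.3249, 0.3137]
eef_rot: [1.417, 2.803, 0.0]
wrist_force: [-0.1, -0.6, -0.3]
width: 0.0399
gripper_force: 0.0
```

Request:
drive_tool(moves=[0,0,0.18,0,0,-1,0.15,0,0,0.18,0,0,-1,0.15,0,0,0.18,0,0,-1,0.15,0,0,0.18,0,0,-1,0.15,0,0,0.18,0,0,-1,0.15])

```text
time: 23.9
ee_pos: [0.5668, 0.3249, 0.2913]
eef_rot: [0.909, 3.007, 0.0]
wrist_force: [-0.2, 0.1, -0.1]
width: 0.0397
gripper_force: 0.0
```

Request:
drive_tool(moves=[0,0,0,0,0,-1,0.15,0,0,0,0,0,-1,0.15,0,0,0,0,0,-1,0.15,0,0,0,0,0,-1,0.15,0,0,0,0,0,-1,0.15])

```text
time: 24.4
ee_pos: [0.5668, 0.3249, 0.2915]
eef_rot: [0.373, 3.119, 0.0]
wrist_force: [0.1, 0.7, -1.1]
width: 0.0399
gripper_force: 0.0
```

Request:
drive_tool(moves=[0,0,0,0,0,0,0.15])

```text
time: 24.5
ee_pos: [0.5668, 0.3249, 0.2914]
eef_rot: [0.378, 3.119, 0.0]
wrist_force: [0.2, -0.1, 0.2]
width: 0.0399
gripper_force: 0.0
```

```bash
python3 - <<'E'
from h import *
from scipy.spatial.transform import Rotation as R
s=arm.state();M=R.from_rotvec(s["eef_rot"]).as_matrix();a=np.radians(-14.24)
t=np.array([.5672,.3249,.261])-s["ee_pos"];print(s["ee_pos"],(M.T@t)/.025,"tool y angle",np.degrees(np.arctan2(M[1,1],M[0,1])),"x",np.degrees(np.arctan2(M[1,0],M[0,0])),s["width"],s["qpos"][5])
p,d,K,T=grab("wrist","w5.png");P=pts(d,K,T)
m=(d>0)&(P[...,2]>.074)&(P[...,2]<.09)&(np.hypot(P[...,0]-.567,P[...,1]-.325)<.03)
n,L,S,c=cv2.connectedComponentsWithStats(m.astype(np.uint8));i=1+np.argmax(S[1:,4]);q=P[L==i]
print(S[i],cv2.minAreaRect((q[:,:2]*1000).astype(np.float32)))
E
```

```text
[0.56677179 0.32490538 0.2913934 ] [-0.01632219  0.00367894  1.21574154] tool y angle 76.19363751875649 x 166.1936347136788 0.039863810325283 -0.8960366925672382
[ 269  204   21   75 1480] ((566.4419555664062, 325.4053649902344), (11.94329833984375, 45.95449447631836), 75.91704559326172)
```

Request:
drive_tool(moves=[0,0,0.5,0,0,0,0.15,0,0,0.4,0,0,0,0.15,0,0,0.25,0,0,0,0.15,0,0,0,0,0,0,1,0,0,0,0,0,0,1], force=25)

```text
time: 25.05
ee_pos: [0.5668, 0.3249, 0.2619]
eef_rot: [-0.378, -3.118, 0.001]
wrist_force: [0.5, 1.1, 0.4]
width: 0.0271
gripper_force: 0.0
```

Request:
drive_tool(moves=[0,0,0,0,0,0,1,0,0,0,0,0,0,1,0,0,0,0,0,0,1,0,0,0,0,0,0,1])

```text
time: 25.45
ee_pos: [0.567, 0.3253, 0.2631]
eef_rot: [0.377, 3.117, 0.002]
wrist_force: [0.9, 1.5, -0.3]
width: 0.0118
gripper_force: 25.0
```

Request:
drive_tool(moves=[0,0,0,0,0,1,1,0,0,0,0,0,1,1,0,0,0,0,0,1,1,0,0,0,0,0,1,1,0,0,0,0,0,1,1])

```text
time: 25.95
ee_pos: [0.567, 0.3253, 0.2631]
eef_rot: [0.917, 3.004, 0.003]
wrist_force: [0.9, 1.3, 0.3]
width: 0.0122
gripper_force: 25.0
```

Request:
drive_tool(moves=[0,0,0,0,0,1,1,0,0,0,0,0,1,1,0,0,0,0,0,1,1,0,0,0,0,0,1,1,0,0,0,0,0,1,1])

```text
time: 26.45
ee_pos: [0.567, 0.3253, 0.2631]
eef_rot: [1.424, 2.799, 0.003]
wrist_force: [0.7, 2.0, 0.0]
width: 0.0121
gripper_force: 25.0
```

Request:
drive_tool(moves=[0,0,0,0,0,1,1,0,0,0,0,0,1,1,0,0,0,0,0,1,1,0,0,0,0,0,1,1,0,0,0,0,0,1,1])

```text
time: 26.95
ee_pos: [0.567, 0.3253, 0.2631]
eef_rot: [1.889, 2.509, 0.003]
wrist_force: [0.4, 1.1, 0.5]
width: 0.012
gripper_force: 25.0
```

Request:
drive_tool(moves=[0,0,0,0,0,1,1,0,0,0,0,0,1,1,0,0,0,0,0,1,1,0,0,0,0,0,1,1,0,0,0,0,0,1,1])

```text
time: 27.45
ee_pos: [0.567, 0.3253, 0.2631]
eef_rot: [2.296, 2.144, 0.003]
wrist_force: [1.1, 2.6, 1.2]
width: 0.0122
gripper_force: 25.0
```

Request:
drive_tool(moves=[0,0,0,0,0,0,1,0,0,0,0,0,0,1])

```text
time: 27.65
ee_pos: [0.567, 0.3252, 0.2631]
eef_rot: [2.292, 2.148, 0.003]
wrist_force: [0.8, 2.3, 2.2]
width: 0.0117
gripper_force: 25.0
```

Release, rise, back off and check.

Request:
drive_tool(moves=[0,0,0,0,0,0,0.15,0,0,0,0,0,0,0.15,0,0,0,0,0,0,0.15,0,0,0,0,0,0,0.15,0,0,-0.5,0,0,0,0.15])

```text
time: 28.15
ee_pos: [0.5662, 0.3245, 0.2727]
eef_rot: [-2.293, -2.146, 0.008]
wrist_force: [0.3, -0.1, 0.1]
width: 0.0397
gripper_force: 0.0
```

Request:
drive_tool(moves=[0,0,-1,0,0,0,0.15,0,0,-1,0,0,0,0.15,-1,0,-1,0,0,0,0.15,-1,0,-0.5,0,0,0,0.15,-1,0,-0.5,0,0,0,0.15])

```text
time: 28.65
ee_pos: [0.5616, 0.2494, 0.3775]
eef_rot: [2.292, 2.146, 0.004]
wrist_force: [-0.2, -0.3, 0.4]
width: 0.0401
gripper_force: 0.0
```

Request:
drive_tool(moves=[-1,0,0,0,0,0,0.15,-1,0,0,0,0,0,0.15,0,0,0,0,0,0,0.15])

```text
time: 28.95
ee_pos: [0.5585, 0.1978, 0.3766]
eef_rot: [2.296, 2.141, 0.001]
wrist_force: [-0.7, 0.3, -0.8]
width: 0.0397
gripper_force: 0.0
```

```bash
python3 - <<'E'
from h import *
p,d,K,T=grab("wrist","w6.png");P=pts(d,K,T)
m=(d>0)&(P[...,2]>.074)&(P[...,2]<.09)&(np.hypot(P[...,0]-.567,P[...,1]-.325)<.03)
n,L,S,c=cv2.connectedComponentsWithStats(m.astype(np.uint8));i=1+np.argmax(S[1:,4]);q=P[L==i]
print(S[i],cv2.minAreaRect((q[:,:2]*1000).astype(np.float32)))
b=(d>0)&(p.max(2)<70)&(P[...,2]>.045)&(P[...,2]<.056)&(P[...,1]>.345)&(P[...,1]<.39)&(abs(P[...,0]-.57)<.02)
print("mark",b.sum(),P[b].mean(0))
E
```

```text
[ 269    5   16   70 1085] ((567.4681396484375, 324.6961364746094), (45.9757194519043, 11.489612579345703), 85.64370727539062)
mark 15 [0.56937398 0.35809535 0.05175227]
```

View pics/w6.png

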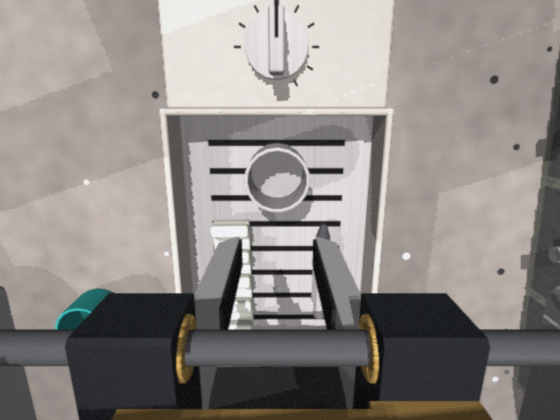

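The pointer at (276,25) lines up with the long mark, with the bar at 85.6° against 86° for the dryer's y axis. The cup (277,180), rest (231,270) and vice (322,235) are in place and the arm is clear, so I hand in.

```bash
python3 -c "
from station import arm
print(arm.finish_job())"
```

```text
the job is handed in; nothing more can be done
None
```

I loaded the rest, pin vice and cup into the tray, turned the timer to the long mark (within about 1° by camera) and handed the job in at about 29 s; the hand-in returned no verdict.

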